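# Pull the snug cap off the tasting flagon

## Robot

A 6-joint arm with a two-finger parallel gripper is mounted at the origin on the work surface. World frame = base frame: x ahead of the robot, y to its left, z up, the work surface at z = 0. Lengths are in m, angles in rad, forces in N, time in s.
With the tool pointing down it reaches from about 0.25 to 0.775 m from the base axis. Payload 8.9 kg.
Tool frame: the origin (TCP) lies between the finger pads; the fingertips stand tips_ahead ahead of it and the grasp point (between the pads) is the TCP (tips_ahead is the distance from the TCP to the fingertips, in m); x points along the fingers, z is the direction in which the jaws open and shut, and the axes are right-handed (so a half turn about x gives the same grasp; the last joint's range is limited). The gripper opens to 85 mm and grips with 20 to 120 N. Pads are 22 mm wide; open, the fingers measure 114 mm over their backs; the gripper's body (76 mm by 85 mm) begins 54 mm behind the grasp point. The pads swing forward as they close: fully open they stand 13 mm farther back than shut.
Start: joints at [1.027, 0.291, -0.153, 1.127, 0, 1.431], TCP at [0.207, 0.483, 0.25] pointing down, gripper open.
Joint ranges: [-2.52, 2.52], [-0.91, 1.74], [-1.3, 1.37], [-1.96, 2.02], [-1.52, 1.47], [-3.14, 3.14]. Speed limits (rad/s): [2.22, 2.22, 2.79, 3.14, 3.14, 3.14].

## Interface

Orientations are given as a 3x3 rotation matrix whose columns are the frame's x, y, z axes.
In Python, from bench import read_state, read_camera, finish_job, tips_ahead gives the robot as it stands.
- The arm moves only by the tool send_rows, never from a script. Its argument "deltas" is one flat list of numbers, 4 for each row, row after row: the shift along the tool's x, y, z in cm, then the turn about the tool's x in rad. A call has 1 to 12 rows; each row is the pose to reach, as a shift and turn from the pose measured when the call began, along the tool's axes at that moment; what a row does not reach only later rows make up. A row lasts 1/12 s, in which the tool goes at most 41.7 mm and 7.16 degrees, less where a joint would pass 70% of its speed; a pose out of reach is approached as far as the arm can. A call with a gripper value outside its range is refused whole. "hand" is the finger opening in cm, from 0 to 8.54, set as the call begins (left out, the last holds). The fingers move at their own pace and stop on an object; "grip_force" is the grip in N (left out, the last holds). Time passes only in rows, so rows that repeat a pose let the fingers close. It gives the time, the measured TCP pose, the force and the opening at its end, in the units of the state.
- read_state(): the state, without advancing time (a new reading comes with each control period).
- read_camera(name): name is "side" or "top" or "wrist"; returns a dict with "pixels" (420x560x3 uint8, red, green, blue), "fx", "fy", "cx", "cy" (pixels), "rvec" (rotation vector, rad) and "tvec" (3), from world to camera coordinates, as OpenCV has them. Camera axes: x right, y down, z forward; pixel columns grow to the right and rows downward; lengths in m; the calibration is good to about 2 mm. A picture is of the moment at which its call begins. There is no depth.
- finish_job(): hands the job in, once; it reports no verdict.
The state is a dict: "clock": time; "joint_pos": joint angles; "qd": joint speeds; "effort": joint torques, N m; "position": TCP position; "eef_rot": TCP orientation; "contact_force": force on the tool from outside, world axes, zero at the start; "torque": the same for the moment, N m; "opening": opening from 0.0 (shut) to 1.0 (fully open).
Only numpy, scipy, OpenCV 4.12 (cv2) and the standard library are available. Lean on these libraries where they do the work, as an engineer would, in place of code of your own. Each camera call takes 0.05 s, during which the arm holds its last target. There are 200 camera calls.

## Task

Open the big tasting flagon: pick up the steel cap puller by its wooden handle, slide its hooks fully home under the flagon's snug cap and pull straight up until the cap pops off, then stand the puller upright on the metal tray with the cap still lying in its jaws, and let go. Never touch the cap with the fingers, be gentle with the glass, keep the flagon standing where it is without lifting, tipping or shoving it, and leave the other goods alone.

Things in the scene. Friction and masses are not known exactly. Their poses are not given: they have to be found in the camera images.
- puller_grip (a point): Cap puller, steel, loose, 0.14 to 0.22 kg, standing upright on a slice of wood. Point: centre of its wooden handle, a block 14 mm thick along the puller's x, 46 mm wide (y), 30 mm tall (z up). Its stem is clamped at no set height: the puller's underside is 68 to 84 mm below the point; the slice is 6 to 22 mm thick. The stem's clamp boss, 13 mm across, tops out 48 mm over the underside; thumb screw at +y.
- puller_stem (a point): Lower end of the handle's stem, 36 mm below puller_grip, same axes. The jaw hangs on it, open to +x: a bridge 31 to 35 mm above the puller's underside, side legs (x -31 to 13 mm) 59 mm apart inside and 67 outside, at their feet two inward hook lips (x -13 to 13 mm, 4 mm thick, flush with the underside) 45 mm apart. A back plate at x -27 mm, 12 mm up, stops a cap centred under the stem.
- cap_mid (a point): The big flagon's push-on cap, dark ribbed plastic, 54 mm across, 22 mm tall, 35 g. Point: its centre, 11 mm above its rim (lower edge). Fully on, the rim is 6 mm above the flagon's flat shoulder. Snap beads hold it: it takes about 7 to 12 N straight up, lets go within 10 mm and is clear of the mouth after 20 mm. It turns freely and gives up to 2 mm sideways.
- flagon_shoulder (a point): Big squat glass flagon of sauce, 132 mm across, loose, 2.1 to 2.8 kg, on a round board. Point: on its axis (z up) at its flat shoulder, 110 mm above its underside. The shoulder is flat out to 50 mm from the axis, then rounds down. The neck is 39 mm across and 25 mm tall. It slides, tips or lifts if forced; over 20 N of the puller on it is too hard.
- tray_in (a point): Metal tray, fixed, 145 mm square outside, 137 mm inside, with a rim 13 mm high; the point is the centre of its inner floor, 4 mm above the table, x and y along its sides, z up.
- board_top (a point): Centre of the top of the round wooden board under the flagon, fixed, 170 mm across, its top 9 to 15 mm above the table.
- jar0: Bystander: jam jar with a dark lid, 62 mm across, 78 mm tall, origin under its centre. Leave it alone.
- jar1: Bystander: jam jar like jar0. Leave it alone.
- jar2: Bystander: jam jar like jar0. Leave it alone.
- small_flagon: Bystander: small flagon, 80 mm across, 104 mm tall, with a 38 mm cap, origin under its centre. Leave it alone.
- spoon_pot: Bystander: steel pot of wooden tasting spoons, 72 mm across, about 140 mm tall, origin under its centre. Leave it alone.
- cup_stack: Bystander: stack of paper tasting cups, 50 mm across, 67 mm tall, origin under its centre. Leave it alone.
- card_reader: Bystander: card reader lying flat, 125 x 72 x 22 mm, long side along its x, origin under its centre. Leave it alone.
Things that resemble listed ones, but are neither listed nor needed, are in the scene too. There is more than one size of the part that bears tray_in; the job needs the larger.

How it is judged:
By the outcome, as a careful person would: the job done as asked, in the order asked, and still so for the second after the job is handed in, with the robot touching nothing.
It also fails if it takes over 72 s, if anything falls off the work surface, if the arm or the gripper's body presses on something with over 40 N, if the wrist force passes 120 N, or if a joint passes its speed limit or range.

## Working session

There is one attempt and no reset: what is moved stays moved. The work goes in short steps, Python scripts to look and compute and a tool call to move; the robot and the scene stay as the last step left them, time stands still between calls to the robot, and variables do not carry over. Pictures are saved under pics/ and viewed, about 8 in all and at most 12, crops included, and the job is handed in when it is done.

Besides the shell and the picture viewer there is one more tool, called after "Emit:" as name(argument=value, ...), one argument or row to a line, values as JSON. send_rows: Moves the arm, as the interface text tells. Its arguments: {"type":"object","properties":{"deltas":{"type":"array"},"hand":{"type":"number"},"grip_force":{"type":"number"}},"required":["deltas"]}

```bash
ls; mkdir -p pics
cat > h.py <<'E'
import numpy as np,cv2,pickle
from bench import read_state, read_camera, finish_job, tips_ahead
def snap(n,f):
    c=read_camera(n); cv2.imwrite(f'pics/{f}.png',cv2.cvtColor(c['pixels'],cv2.COLOR_RGB2BGR)); pickle.dump(c,open(f'pics/{f}.pkl','wb')); return c
def load(f): return pickle.load(open(f'pics/{f}.pkl','rb'))
def RT(c): return cv2.Rodrigues(np.array(c['rvec'],float))[0],np.array(c['tvec'],float).ravel()
def ray(c,u,v):
    R,t=RT(c); d=R.T@np.array([(u-c['cx'])/c['fx'],(v-c['cy'])/c['fy'],1]); return -R.T@t,d
def onz(c,u,v,z):
    o,d=ray(c,u,v); return o+d*(z-o[2])/d[2]
def proj(c,P):
    R,t=RT(c); p=np.atleast_2d(P)@R.T+t; return np.c_[c['fx']*p[:,0]/p[:,2]+c['cx'],c['fy']*p[:,1]/p[:,2]+c['cy']]
E
python3 - <<'E'
from h import *
t=snap('top','top0');s=snap('side','side0')
for c in(t,s):
    R,tt=RT(c);print(-R.T@tt,R[2],c['fx'],c['cx'],c['cy'])
print(tips_ahead if not callable(tips_ahead) else tips_ahead()); print(read_state())
E
```

```text
pics
[0.45297158 0.04019167 1.47248867] [ 0.08914503  0.0113835  -0.9959536 ] 539.1577767055087 266.90731182059693 211.27599498004946
[-0.08967217 -0.75538446  0.91189439] [ 0.51468044  0.6107101  -0.60177838] 539.4668907691889 274.7036635389011 210.34739005453272
0.019
{'clock': 0.1, 'joint_pos': array([ 1.02670881e+00,  2.91219781e-01, -1.54027506e-01,  1.12673141e+00,
        5.70496248e-07,  1.43149167e+00]), 'qd': array([ 0.00077179, -0.00208925,  0.00178885,  0.0006937 ,  0.00143566,
        0.00038723]), 'effort': array([ 2.65015751e-04, -5.37980711e+01,  3.31918430e+01,  9.37446894e-03,
       -2.58350337e-04,  1.13743681e-07]), 'position': array([0.20655909, 0.48225271, 0.24980061]), 'eef_rot': array([[-6.12525485e-04, -9.19187882e-01,  3.93818819e-01],
       [-1.01133750e-03,  3.93819260e-01,  9.19187341e-01],
       [-9.99999301e-01,  1.64741932e-04, -1.17083351e-03]]), 'contact_force': array([0.75524367, 0.42286615, 0.1103543 ]), 'torque': array([ 0.0285233 , -0.02658828, -0.0199278 ]), 'opening': 1.0011118300328334}
```

View pics/top0.png

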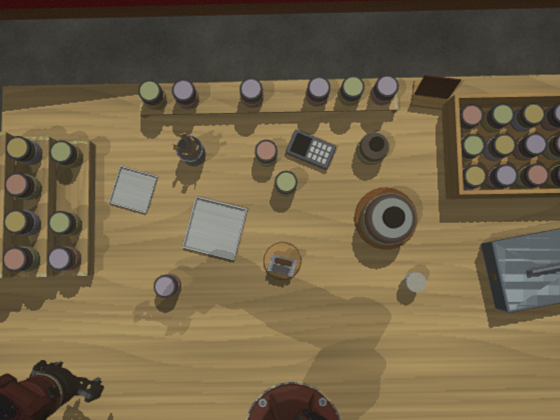

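View pics/side0.png

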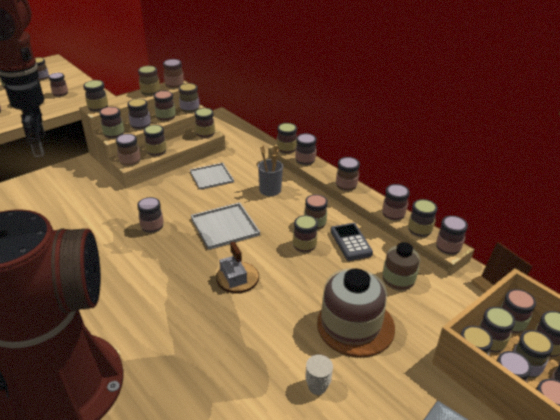

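The top view shows the puller near (282,262), the flagon cap at (393,217), the big tray at (215,229) and a decoy small tray at (134,190). In the side view the puller is at (235,265) and the cap at (357,280). I'll enlarge these areas next.

Run:
```python
from h import *
t=load('top0');s=load('side0')
def crop(c,u,v,w,h,k):
    return cv2.resize(cv2.cvtColor(c['pixels'][v:v+h,u:u+w],cv2.COLOR_RGB2BGR),None,fx=k,fy=k,interpolation=cv2.INTER_CUBIC)
a=crop(t,257,237,50,50,6);b=crop(s,210,238,50,50,6);
c=crop(t,352,182,75,75,4);d=crop(s,315,260,75,75,4)
cv2.imwrite('pics/z0.png',np.vstack([np.hstack([a,b]),np.hstack([c,d])]))
for n,u,v,z in(('tray',215,229,.0),('puller',282,262,.08),('cap',393,217,.15),):
    print(n,onz(t,u,v,z))
```

```text
tray [0.53860225 0.19992526 0.        ]
puller [0.4460206  0.01950016 0.08      ]
cap [ 0.55172116 -0.25374843  0.15      ]
```

View pics/z0.png

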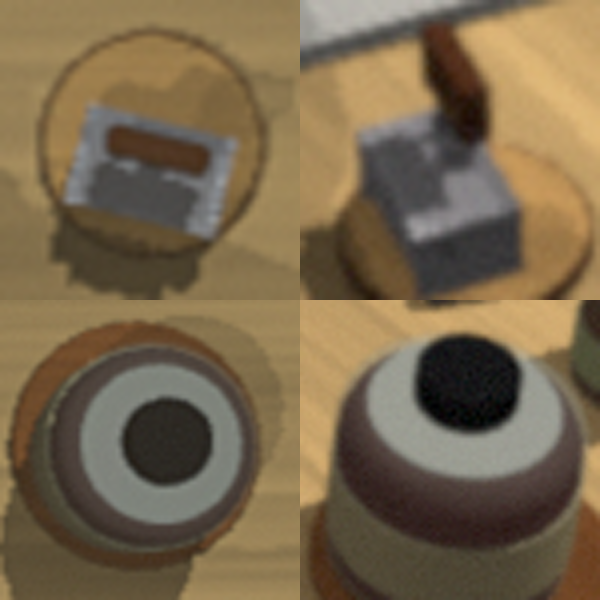

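Emit:
send_rows(
  deltas=[-0.5, -2, -2, 0.1, -1, -4.2, -4.2, 0.22, -1.5, -6.5, -6.5, 0.34, -2, -9, -9, 0.46, -2.5, -11.5, -11.5, 0.58, -3, -14, -14, 0.7, -3.5, -16.5, -16.5, 0.82, -4, -19, -19, 0.94, -4.5, -21.5, -21.5, 1.06, -5, -24, -24, 1.18, -5.5, -26, -26, 1.3, -6, -28, -28, 1.34],
  hand=8.5,
)

```text
clock: 1.1
position: [0.3538, 0.113, 0.3103]
eef_rot: [[-0.001, 0.181, 0.984], [-0.001, 0.984, -0.181], [-1.0, -0.001, -0.001]]
contact_force: [0.4, 1.3, -0.8]
opening: 0.992
```

Emit:
send_rows(
  deltas=[0, -2.5, 1.5, 0, 0, -5, 3, 0, 0, -8, 5, 0, 0, -11, 7, 0, 0, -14, 9, 0, 0, -17, 11, 0, 0, -20, 13, 0, 0, -23, 15, 0, 0, -26, 16.5, 0, 0, -28, 18, 0, 0, -29.5, 18, 0, 0, -29.5, 18, 0],
)

```text
clock: 2.1
position: [0.4774, -0.2123, 0.3095]
eef_rot: [[-0.002, 0.183, 0.983], [-0.001, 0.983, -0.183], [-1.0, -0.001, -0.002]]
contact_force: [0.5, 0.5, 0.6]
opening: 0.993
```

Run:
```python
from h import *
c=snap('wrist','w_flag');R,t=RT(c);print(-R.T@t,R,c['fx'],c['cx'],c['cy']);s=read_state();print(s['position'],s['eef_rot'],s['clock'])
```

```text
[ 0.49451598 -0.13464818  0.43245388] [[ 0.98310292 -0.18304315 -0.00196447]
 [-0.17337483 -0.93451166  0.31085225]
 [-0.0587352  -0.30525916 -0.95045622]] 292.4377527692388 280.03400957434985 216.5509697979585
[ 0.47718304 -0.21069996  0.30972351] [[-1.95352310e-03  1.82778461e-01  9.83152185e-01]
 [-2.35121486e-04  9.83153949e-01 -1.82779256e-01]
 [-9.99998064e-01 -5.88223702e-04 -1.87763881e-03]] 2.15
```

View pics/w_flag.png

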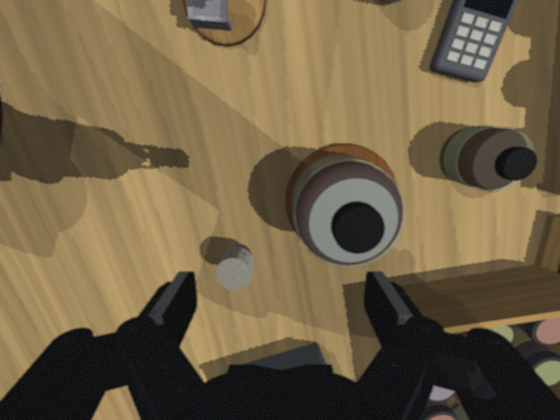

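Wrist view: cap at (358,228), surrounded by the grey shoulder ring; the puller slice is at the top left. Next I'll fit the cap cylinder in all three views.

```bash
cat >> h.py <<'E'
from scipy.optimize import minimize,least_squares
def mask_at(c,u,v,f):
    m=f(c['pixels'].astype(int)).astype(np.uint8); n,l=cv2.connectedComponents(m,connectivity=4); return (l==l[int(v),int(u)]).astype(np.uint8)
def hullmask(c,P,k=8):
    h=cv2.convexHull(proj(c,P).astype(np.float32))[:,0]
    m=np.zeros((420,560),np.uint8); cv2.fillConvexPoly(m,np.round(h*16).astype(np.int32),255,cv2.LINE_AA,4); return m/255.
def cyl(x,y,z0,z1,r):
    a=np.linspace(0,2*np.pi,72); return np.r_[np.c_[x+r*np.cos(a),y+r*np.sin(a),a*0+z0],np.c_[x+r*np.cos(a),y+r*np.sin(a),a*0+z1]]
E
cat > cap.py <<'E'
from h import *
V=[(load('top0'),393,217),(load('side0'),357,280),(load('w_flag'),358,228)]
ms=[mask_at(c,u,v,lambda p:p.max(2)<85) for c,u,v in V]
for (c,_,_),m in zip(V,ms):
    x,y,w,h=cv2.boundingRect(m);print(x,y,w,h,m.sum())
def cost(p,idx=(0,1,2)): return sum(abs(hullmask(V[i][0],cyl(p[0],p[1],p[2]-.011,p[2]+.011,.027))-ms[i]).sum()/ms[i].sum() for i in idx)
for idx in((0,1,2),(2,),(0,1),(0,2),(1,2)):
    b=min((minimize(cost,[.55,-.253,z],(idx,),method='Nelder-Mead',options=dict(initial_simplex=np.array([[.55,-.253,z],[.56,-.253,z],[.55,-.243,z],[.55,-.253,z+.01]]))) for z in(.13,.145)),key=lambda r:r.fun)
    print(idx,b.x,b.fun)
E
python3 cap.py
```

```text
382 206 23 23 398
344 269 26 24 525
331 202 54 52 2141
(0, 1, 2) [ 0.55422551 -0.2567344   0.13278195] 0.5237617503512515
(2,) [ 0.55897938 -0.26419869  0.11691076] 0.030324843622642896
(0, 1) [ 0.55286251 -0.25650512  0.13244982] 0.4015375476823896
(0, 2) [ 0.55648177 -0.26037094  0.12488427] 0.24076451438719548
(1, 2) [ 0.55486614 -0.25613634  0.13282979] 0.34877930546342784
```

Emit:
send_rows(
  deltas=[0, 2, 0, 0, 0, 5, -0.5, 0, 0, 8, -1, 0, 0, 11, -2, 0, 0, 14, -3, 0, 0, 16, -4, 0, 0, 18, -5, 0, 0, 20, -6, 0, 0, 20, -6.3, 0, 0, 20, -6.3, 0],
)

```text
clock: 2.98
position: [0.4507, -0.001, 0.31]
eef_rot: [[-0.002, 0.18, 0.984], [-0.0, 0.984, -0.18], [-1.0, -0.001, -0.002]]
contact_force: [-0.1, -0.8, 0.1]
opening: 0.998
```

Run:
```python
from h import *
c=snap('wrist','w_pul');R,t=RT(c);print(-R.T@t);s=read_state();print(s['position'],s['clock'])
```

```text
[0.46760432 0.07661648 0.43294636]
[ 0.45136483 -0.00184951  0.30993543] 3.0333
```

View pics/w_pul.png

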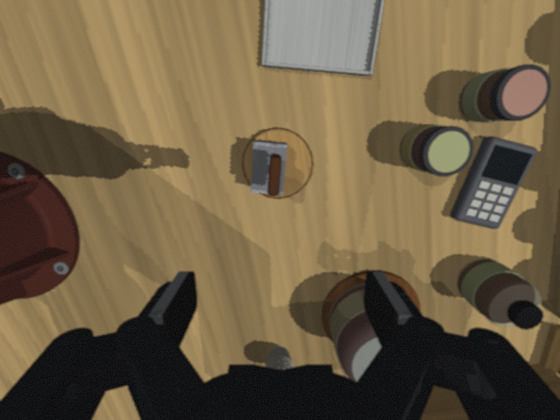

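```bash
cat > cap2.py <<'E'
from h import *
V=[(load('top0'),393,217),(load('side0'),357,280),(load('w_flag'),358,228)]
for th in(60,85,100):
    ms=[mask_at(c,u,v,lambda p:p.max(2)<th) for c,u,v in V]
    def cen(m): M=cv2.moments(m.astype(np.float32)); return np.array([M['m10'],M['m01']])/M['m00']
    C=[cen(m) for m in ms]
    def res(p,idx): return np.concatenate([(cen(hullmask(V[i][0],cyl(p[0],p[1],p[2]-.011,p[2]+.011,.027)))-C[i])*[1.35,1.0,.3][i]/.54*.001/.001 for i in idx])
    for idx in((0,1,2),(0,1),(0,2),(1,2)):
        r=least_squares(res,[.55,-.255,.138],args=(idx,),diff_step=1e-2,x_scale=.01);print(th,idx,r.x.round(4),r.fun.round(2),[m.sum() for m in ms])
    p=[r.x[0],r.x[1],.139];print([hullmask(v[0],cyl(p[0],p[1],.128,.15,.027)).sum() for v in V])
E
python3 cap2.py
```

```text
60 (0, 1, 2) [ 0.5527 -0.2567  0.1361] [-0.78  0.2   1.2  -0.28 -1.25  0.45] [np.uint64(364), np.uint64(492), np.uint64(2065)]
60 (0, 1) [ 0.5522 -0.2568  0.1364] [-0.58  0.65  1.01 -0.11] [np.uint64(364), np.uint64(492), np.uint64(2065)]
60 (0, 2) [ 0.5533 -0.2569  0.1371] [-0.3  -0.47 -0.78  0.7 ] [np.uint64(364), np.uint64(492), np.uint64(2065)]
60 (1, 2) [ 0.5534 -0.2553  0.1346] [ 0.66 -0.27 -1.1  -0.51] [np.uint64(364), np.uint64(492), np.uint64(2065)]
[np.float64(466.6), np.float64(653.2745098039215), np.float64(2455.541176470588)]
85 (0, 1, 2) [ 0.5527 -0.2566  0.1363] [-0.73  0.23  1.14 -0.3  -1.15  0.39] [np.uint64(398), np.uint64(525), np.uint64(2141)]
85 (0, 1) [ 0.5522 -0.2567  0.1365] [-0.56  0.69  0.95 -0.21] [np.uint64(398), np.uint64(525), np.uint64(2141)]
85 (0, 2) [ 0.5532 -0.2567  0.1379] [-0.29 -0.35 -0.68  0.67] [np.uint64(398), np.uint64(525), np.uint64(2141)]
85 (1, 2) [ 0.5533 -0.2554  0.1349] [ 0.63 -0.26 -1.05 -0.5 ] [np.uint64(398), np.uint64(525), np.uint64(2141)]
[np.float64(466.5568627450981), np.float64(652.564705882353), np.float64(2455.3960784313726)]
100 (0, 1, 2) [ 0.5527 -0.2565  0.1359] [-0.68  0.14  1.06 -0.26 -1.26  0.3 ] [np.uint64(416), np.uint64(542), np.uint64(2211)]
100 (0, 1) [ 0.5522 -0.2566  0.136 ] [-0.51  0.58  0.9  -0.13] [np.uint64(416), np.uint64(542), np.uint64(2211)]
100 (0, 2) [ 0.5532 -0.2565  0.1379] [-0.29 -0.45 -0.77  0.61] [np.uint64(416), np.uint64(542), np.uint64(2211)]
100 (1, 2) [ 0.5535 -0.2553  0.1345] [ 0.65 -0.23 -1.09 -0.56] [np.uint64(416), np.uint64(542), np.uint64(2211)]
[np.float64(466.50980392156856), np.float64(653.6431372549021), np.float64(2455.8078431372546)]
```

```bash
cat > pul.py <<'E'
from h import *
V=[(load('top0'),283,261),(load('side0'),234,251),(load('w_pul'),276,175)]
for c,u,v in V: print(c['pixels'][v,u])
f=lambda p:(p[...,0]>1.6*p[...,1])&(p[...,0]>25)
ms=[mask_at(c,u,v,f) for c,u,v in V]
for m in ms: print(cv2.boundingRect(m),m.sum())
def box(p):
    x,y,z,a=p; B=np.array([[i*.007,j*.023,k*.015] for i in(-1,1) for j in(-1,1) for k in(-1,1)]);ca,sa=np.cos(a),np.sin(a)
    return B@np.array([[ca,sa,0],[-sa,ca,0],[0,0,1]])+[x,y,z]
def mo(m):
    M=cv2.moments(m.astype(np.float32));m0=M['m00']; return np.array([M['m10']/m0,M['m01']/m0]),np.array([M['mu20'],M['mu11'],M['mu02']])/m0
C=[mo(m) for m in ms]
def res(p,idx):
    o=[]
    for i in idx:
        c,s=mo(hullmask(V[i][0],box(p))); o+=list((c-C[i][0])*[1.35,1.,.33][i]/.54)+list(np.atleast_1d(np.arctan2(2*s[1],s[0]-s[2])-np.arctan2(2*C[i][1][1],C[i][1][0]-C[i][1][2]))*5)
    return np.array(o)
for idx in((0,1,2),(0,1),(0,2),(1,2)):
    r=least_squares(res,[.446,.02,.09,-.17],args=(idx,),diff_step=1e-2,x_scale=[.01,.01,.01,.1]);print(idx,r.x.round(4),r.fun.round(2))
# jaw from wrist: bridge plane edges
E
python3 pul.py
python3 - <<'E'
from h import *
a=load('w_pul')['pixels'][115:215,230:330];b=load('side0')['pixels'][238:298,205:265]
k=lambda x:cv2.cvtColor(cv2.resize(x,(480,480),interpolation=cv2.INTER_CUBIC),cv2.COLOR_RGB2BGR)
cv2.imwrite('pics/z1.png',np.hstack([k(a)]))
E
```

```text
[81 55 37]
[43 22 10]
[73 45 31]
(0, 0, 560, 420) 230782
(231, 242, 10, 19) 73
(276, 170, 3, 7) 11
(0, 1, 2) [ 0.5391  0.0396  0.0195 -0.0162] [-20.62  44.22   0.05  48.39   1.79  -2.95  37.08 -20.91   0.28]
(0, 1) [0.551  0.0445 0.0131 0.2332] [-25.32  33.88  -2.43  52.92  -0.24  -5.57]
(0, 2) [ 0.6486 -0.0055 -0.8432 -3.0544] [  4.77  10.25  -1.03  30.6  -24.61  -0.82]
(1, 2) [ 0.4494  0.022   0.0845 -0.1841] [ 0.83 -0.08 -0.9  -1.79 -1.1   1.35]
```

View pics/z1.png

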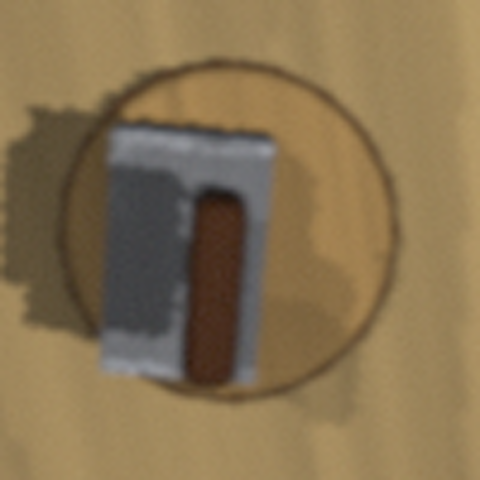

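The crop shows the handle spanning (187–245, 187–385) with the jaw behind it and open to +x (image right). I'll correct the colour mask.

```bash
sed -i 's/^f=.*/f=lambda p:(p[...,0]>1.42*p[...,1])\&(p[...,0]<125)\&(p[...,0]>20)/' pul.py; python3 pul.py
```

```text
[81 55 37]
[43 22 10]
[73 45 31]
(275, 259, 16, 6) 49
(231, 242, 10, 20) 108
(269, 156, 12, 39) 355
(0, 1, 2) [0.4471 0.0182 0.0873 1.9643] [ -0.81   0.22   9.06   1.1    0.05 -22.31  -1.1    0.44   9.07]
(0, 1) [ 0.4465  0.0182  0.088  -0.204 ] [-0.58  0.87 -0.63  1.06 -0.13 -0.75]
(0, 2) [0.4474 0.0157 0.0513 1.293 ] [  0.99  -0.23 -15.63  -0.28  -1.55  15.92]
(1, 2) [ 0.4461  0.0147  0.0888 -1.7163] [  2.21   0.78 -16.81  -1.4    2.37  14.57]
```

```bash
python3 - <<'E'
s=open('pul.py').read()
s=s.replace("np.arctan2(2*s[1],s[0]-s[2])-np.arctan2(2*C[i][1][1],C[i][1][0]-C[i][1][2])","np.angle(np.exp(1j*(np.arctan2(2*s[1],s[0]-s[2])-np.arctan2(2*C[i][1][1],C[i][1][0]-C[i][1][2]))))")
s=s.replace(".09,-.17]",".088,-.2]").replace("diff_step=1e-2","diff_step=[1e-2,3e-2,1e-2,.1]")
open('pul.py','w').write(s)
E
python3 pul.py|tail -4
```

```text
(0, 1, 2) [ 0.4471  0.0183  0.0875 -0.2715] [-0.55  0.35  0.06  1.43 -0.03 -0.06 -1.13  0.37  0.11]
(0, 1) [ 0.4467  0.0182  0.0878 -0.2877] [-0.62  0.72  0.22  1.17 -0.07  0.11]
(0, 2) [ 0.4476  0.0172  0.0764 -0.2706] [ 0.1  -0.3   0.05 -0.59 -0.14  0.1 ]
(1, 2) [ 0.4473  0.0199  0.0863 -0.2796] [ 0.82 -0.05  0.02 -1.15 -0.6   0.19]
```

Emit:
send_rows(
  deltas=[1, 0.4, -0.2, 0.02, 3, 0.8, -0.4, 0.05, 6, 1.4, -0.6, 0.09, 9, 1.9, -0.8, 0.09, 12, 1.9, -0.8, 0.09, 15, 1.9, -0.8, 0.09, 17, 1.9, -0.8, 0.09, 19, 1.9, -0.8, 0.09, 20.5, 1.9, -0.8, 0.09, 21.5, 1.9, -0.8, 0.09, 21.9, 1.9, -0.8, 0.09, 21.9, 1.9, -0.8, 0.09],
  hand=6,
)

```text
clock: 4.03
position: [0.4461, 0.0177, 0.0902]
eef_rot: [[-0.003, 0.27, 0.963], [-0.0, 0.963, -0.27], [-1.0, -0.001, -0.003]]
contact_force: [-0.6, 0.4, -0.1]
opening: 0.705
```

Run:
```python
from h import *
s=read_state();print(s['position'],s['eef_rot'],s['contact_force'],s['opening'])
c=snap('wrist','w_g'); t=snap('top','t_g');d=snap('side','s_g')
k=lambda x:cv2.cvtColor(cv2.resize(x,(400,400),interpolation=cv2.INTER_CUBIC),cv2.COLOR_RGB2BGR)
w=cv2.cvtColor(cv2.resize(c['pixels'],(533,400)),cv2.COLOR_RGB2BGR)
cv2.imwrite('pics/z2.png',np.hstack([w[:,133:],k(d['pixels'][215:295,190:270])]))
```

```text
[0.44609599 0.01773513 0.09016461] [[-3.29517291e-03  2.69502177e-01  9.62994143e-01]
 [-2.96352371e-04  9.62999065e-01 -2.69504569e-01]
 [-9.99994527e-01 -1.17344975e-03 -3.09338083e-03]] [-0.59246993  0.38901904 -0.14012093] 0.7052713879428372
```

View pics/z2.png

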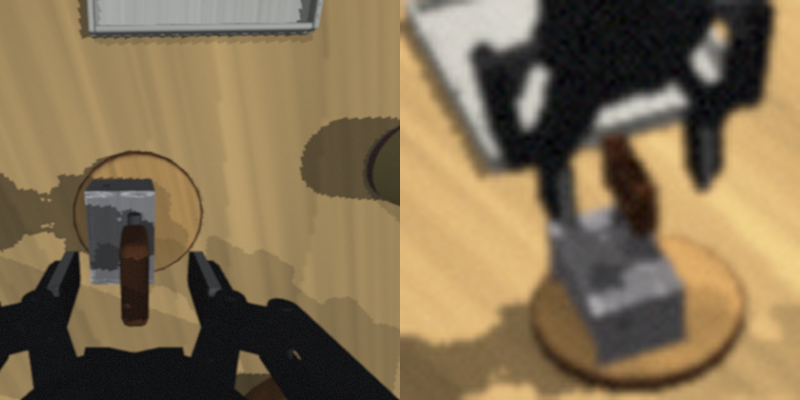

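The handle lies centred between the fingers and parallel to the pads, so I'll close.

Emit:
send_rows(
  deltas=[0, 0, 0, 0, 0, 0, 0, 0, 0, 0, 0, 0, 0, 0, 0, 0, 0, 0, 0, 0, 0, 0, 0, 0, 0, 0, 0, 0, 0, 0, 0, 0],
  hand=0,
  grip_force=60,
)

```text
clock: 4.85
position: [0.4474, 0.0179, 0.092]
eef_rot: [[0.0, 0.269, 0.963], [-0.001, 0.963, -0.269], [-1.0, -0.001, 0.0]]
contact_force: [-2.1, 0.3, 6.4]
opening: 0.155
```

Emit:
send_rows(
  deltas=[0, 0, 0, 0, -0.1, 0, 0, 0, -0.5, 0, 0, 0, -1, 0, 0, 0, -2, 0, 0, 0, -4, 0, 0, 0, -6, 0, 0, 0, -8.5, 0, 0, 0, -11, 0, 0, 0, -13, 0, 0, 0, -13, 0, 0, 0],
)

```text
clock: 5.77
position: [0.4494, 0.0178, 0.226]
eef_rot: [[0.006, 0.269, 0.963], [-0.001, 0.963, -0.269], [-1.0, 0.0, 0.006]]
contact_force: [1.7, 0.1, -0.4]
opening: 0.155
```

Run:
```python
from h import *
s=read_state();print(s['position'],s['contact_force'],s['torque'],s['opening'])
c=snap('wrist','w_h'); d=snap('side','s_h');t=snap('top','t_h')
P=np.array(s['position']);u,v=proj(d,P)[0].astype(int);a,b=proj(t,P)[0].astype(int);print(u,v,a,b)
k=lambda x,h=400:cv2.cvtColor(cv2.resize(x,(400,400),interpolation=cv2.INTER_CUBIC),cv2.COLOR_RGB2BGR)
w=cv2.cvtColor(cv2.resize(c['pixels'],(533,400)),cv2.COLOR_RGB2BGR)
cv2.imwrite('pics/z3.png',np.hstack([w[:,66:466],k(d['pixels'][v-25:v+65,u-45:u+45])]))
```

```text
[0.44941372 0.01777151 0.22600924] [ 1.69461586  0.07692582 -0.40610801] [-0.01124505 -0.07120845 -0.01118152] 0.15481717611781828
234 201 283 260
```

View pics/z3.png

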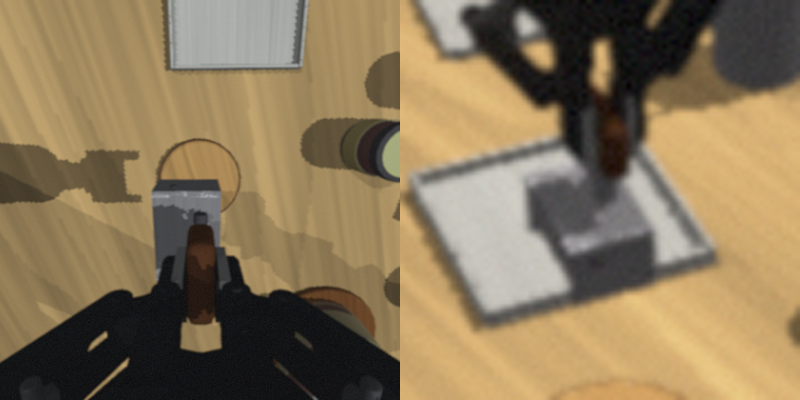

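Puller is held (opening 0.155 ≈ 13–14 mm). From the side crop, the lower corners of the −y leg are at about (229,244) and (245,237) in full-frame pixels; these give the underside height.

Run:
```python
from h import *
d=load('s_h');P=np.array([.4494,.0178,.226]);a=-.272;M=np.array([[np.cos(a),-np.sin(a)],[np.sin(a),np.cos(a)]])
for (u,v),q in(((228.9,243.6),(-.031,-.0335)),((245.3,236.8),(.013,-.0335))):
    xy=P[:2]+M@q
    o,e=ray(d,u,v);zs=[e2 for e2 in np.arange(.12,.18,.001)]
    pr=np.array([proj(d,[*xy,z])[0] for z in zs]);i=np.argmin(np.hypot(*(pr-[u,v]).T));print(zs[i],pr[i],'D',.226-zs[i])
# board / slice checks
t=load('top0')
def edges(c):
    p=c['pixels'].astype(int);m=((p.max(2)-p.min(2)<25)&(p.mean(2)>100)).astype(np.uint8);return mask_at(c,215,229,lambda q:m)
m=edges(t);cs,_=cv2.findContours(m,cv2.RETR_EXTERNAL,cv2.CHAIN_APPROX_NONE);r=cv2.minAreaRect(max(cs,key=len));print(r)
b=cv2.boxPoints(r);w=np.array([onz(t,u,v,.008) for u,v in b]);print(w.round(3),w.mean(0),np.linalg.norm(w-np.roll(w,1,0),axis=1))
```

```text
0.14500000000000002 [228.3110541  243.62750968] D 0.08099999999999999
0.15000000000000002 [247.01432602 236.70551371] D 0.07599999999999998
((214.47061157226562, 227.61766052246094), (53.600372314453125, 53.8429069519043), 14.03624439239502)
[[0.49  0.289 0.008]
 [0.632 0.253 0.008]
 [0.594 0.111 0.008]
 [0.453 0.148 0.008]] [0.54225818 0.20051394 0.008     ] [0.14588372 0.14675861 0.14710744 0.14625038]
```

Emit:
send_rows(
  deltas=[-0.5, -1, 0.5, 0, -1, -3, 1.5, 0, -1, -6, 3, 0, -1, -9, 5, 0, -1, -12, 7, 0, -1, -15, 8.5, 0, -1, -18, 10, 0, -1, -20.5, 11.5, 0, -1, -22.5, 12.5, 0, -1, -23.6, 13.3, 0, -1, -23.6, 13.3, 0, -1, -23.6, 13.3, 0],
)

```text
clock: 6.92
position: [0.5109, -0.2456, 0.2306]
eef_rot: [[-0.002, 0.27, 0.963], [0.001, 0.963, -0.27], [-1.0, 0.0, -0.002]]
contact_force: [-0.4, -0.2, -1.1]
opening: 0.155
```

Run:
```python
from h import *
c=snap('wrist','w_a'); d=snap('side','s_a');t=snap('top','t_a')
s=read_state();print(s['position'],s['eef_rot'],s['contact_force'],s['torque'],s['opening'])
P=np.array(s['position']);u,v=proj(d,P)[0].astype(int);print(u,v)
k=lambda x,h=400:cv2.cvtColor(cv2.resize(x,(400,400),interpolation=cv2.INTER_CUBIC),cv2.COLOR_RGB2BGR)
w=cv2.cvtColor(cv2.resize(c['pixels'][60:360,130:430],(400,400)),cv2.COLOR_RGB2BGR)
cv2.imwrite('pics/z4.png',np.hstack([w,k(d['pixels'][v-20:v+80,u-40:u+60])]))
```

```text
[ 0.51120352 -0.24415916  0.23144245] [[-1.20144025e-03  2.68262308e-01  9.63345156e-01]
 [ 1.01023132e-04  9.63345879e-01 -2.68262384e-01]
 [-9.99999273e-01 -2.24981080e-04 -1.18450321e-03]] [ 0.16061825  0.15663651 -1.1918703 ] [ 0.00649554 -0.03409267  0.03874974] 0.15049869425665507
342 250
```

View pics/z4.png

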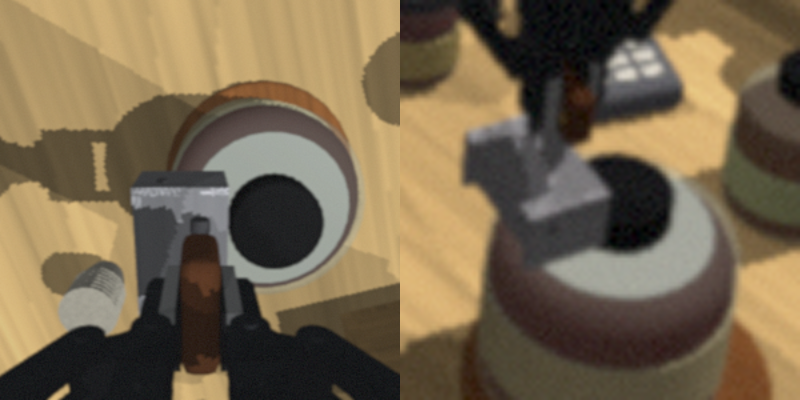

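In the wrist crop the bridge's far edge runs from (132,190) to (228,187); in the side crop the −y leg's bottom edge runs from (525,268) to (609,240). I'll fit the jaw pose from these corners, and re-fit the cap in the new frames where it isn't hidden.

Run:
```python
from h import *
w=load('w_a');d=load('s_a')
P=np.array([.5112,-.2446,.2312])
ob=[(w,301,200.3,.013,.0335,.035),(w,229,202.5,-.031,.0335,.035),
(d,354.2,290,.013,-.0335,0),(d,333.2,297,-.031,-.0335,0),(d,354.5,277.5,.013,-.0335,.035),(d,333.2,285,-.031,-.0335,.035),(d,319,263.8,-.031,.0335,.035)]
def res(p,sel):
    dx,dy,D,a=p;M=np.array([[np.cos(a),-np.sin(a)],[np.sin(a),np.cos(a)]]);o=[]
    for i in sel:
        c,u,v,x,y,z=ob[i];xy=P[:2]+M@[x+dx,y+dy];o+=list((proj(c,[*xy,P[2]-D+z])[0]-[u,v])*(.5 if c is w else 2))
    return np.array(o+[(a+.272)*50])
for sel in(range(7),range(2,7)):
    r=least_squares(res,[0,0,.079,-.27],args=(sel,),x_scale=[.01,.01,.01,.1]);print(r.x.round(4),r.fun.round(1))
# cap in wrist view: shoulder/cap ellipse centre (current)
m=mask_at(w,130+275*.75,60+220*.75,lambda p:p.max(2)<70);print(cv2.boundingRect(m))
M=cv2.moments(m);uv=np.array([M['m10'],M['m01']])/M['m00'];print(uv,[proj(w,[.5527,-.2566,z])[0].round(1) for z in(.137,.148)],onz(w,*uv,.148))
```

```text
[ 5.000e-04  1.000e-04  8.270e-02 -2.856e-01] [-0.8  0.  -1.4 -1.5 -2.   2.   0.5  0.7  0.9  1.3  3.2 -1.1 -0.5 -2.8
 -0.7]
[ 0.0076  0.0119  0.0962 -0.2734] [-3.   1.5  0.5  0.3 -0.1  1.2  3.2 -1.1 -0.7 -1.8 -0.1]
(302, 191, 70, 70)
[335.79927854 225.60139139] [array([332.2, 226.7]), array([334.6, 231.7])] [ 0.55458948 -0.2520868   0.148     ]
```

Run:
```python
from h import *
def cen(m): M=cv2.moments(m.astype(np.float32)); return np.array([M['m10'],M['m01']])/M['m00']
for n,u,v in(('w_a',336,225),('w_flag',358,228),('t_a',400,217),('top0',393,217),('side0',357,280)):
    c=load(n);m=mask_at(c,u,v,lambda p:p.max(2)<70);C=cen(m)
    for z in(.136,.139):
        f=lambda p:(cen(hullmask(c,cyl(p[0],p[1],z-.011,z+.011,.027)))-C)
        r=least_squares(f,[.553,-.256],diff_step=1e-2);e=r.x-[.5527,-.2566];a=-.272
        print(n,z,r.x.round(4),cv2.boundingRect(m),'bb model',cv2.boundingRect((hullmask(c,cyl(*r.x,z-.011,z+.011,.027))>.5).astype(np.uint8)),'fwd/lat mm',(1e3*np.array([e@[np.cos(a),np.sin(a)],e@[-np.sin(a),np.cos(a)]])).round(1))
```

```text
w_a 0.136 [ 0.555  -0.2562] (302, 191, 70, 70) bb model (300, 188, 74, 75) fwd/lat mm [2.1 1. ]
w_a 0.139 [ 0.5548 -0.255 ] (302, 191, 70, 70) bb model (299, 188, 76, 76) fwd/lat mm [1.5 2.1]
w_flag 0.136 [ 0.555  -0.2563] (331, 202, 53, 51) bb model (330, 200, 56, 55) fwd/lat mm [2.2 1. ]
w_flag 0.139 [ 0.5544 -0.255 ] (331, 202, 53, 51) bb model (329, 199, 58, 56) fwd/lat mm [1.2 2. ]
t_a 0.136 [ 0.4144 -0.2259] (257, 156, 200, 264) bb model (371, 262, 25, 24) fwd/lat mm [-141.5   -7.6]
t_a 0.139 [ 0.4145 -0.2253] (257, 156, 200, 264) bb model (370, 262, 26, 24) fwd/lat mm [-141.6   -7. ]
top0 0.136 [ 0.553  -0.2578] (383, 207, 22, 21) bb model (381, 205, 26, 24) fwd/lat mm [ 0.6 -1.1]
top0 0.139 [ 0.5528 -0.2571] (383, 207, 22, 21) bb model (381, 205, 26, 24) fwd/lat mm [ 0.2 -0.5]
side0 0.136 [ 0.5516 -0.2559] (344, 269, 26, 24) bb model (343, 267, 28, 28) fwd/lat mm [-1.3  0.3]
side0 0.139 [ 0.5491 -0.2579] (344, 269, 26, 24) bb model (342, 267, 30, 28) fwd/lat mm [-3.2 -2.2]
```

Emit:
send_rows(
  deltas=[0.3, 0, 0, 0, 0.8, 0, 0, 0, 1.3, 0, 0, 0, 1.7, 0, 0, 0, 1.9, 0, 0, 0, 2, 0, 0, 0, 2, 0, 0, 0, 2, 0, 0, 0],
)

```text
clock: 7.73
position: [0.5112, -0.2442, 0.2115]
eef_rot: [[-0.001, 0.268, 0.963], [0.0, 0.963, -0.268], [-1.0, -0.0, -0.001]]
contact_force: [-0.3, 0.3, -1.4]
opening: 0.152
```

Emit:
send_rows(
  deltas=[0.1, 0, 0, 0, 0.2, 0, 0, 0, 0.2, 0, 0, 0, 0.2, 0, 0, 0],
)

```text
clock: 8.07
position: [0.5112, -0.2442, 0.2095]
eef_rot: [[-0.001, 0.268, 0.963], [0.0, 0.963, -0.268], [-1.0, -0.0, -0.001]]
contact_force: [0.0, 0.4, -0.7]
opening: 0.153
```

Emit:
send_rows(
  deltas=[0.1, 0, 0, 0, 0.2, 0, 0, 0, 0.2, 0, 0, 0, 0.2, 0, 0, 0],
)

```text
clock: 8.4
position: [0.5112, -0.2442, 0.2074]
eef_rot: [[-0.001, 0.268, 0.963], [0.0, 0.963, -0.268], [-1.0, -0.0, -0.001]]
contact_force: [0.0, -0.3, -1.5]
opening: 0.15
```

Emit:
send_rows(
  deltas=[0.1, 0, 0, 0, 0.15, 0, 0, 0, 0.15, 0, 0, 0],
)

```text
clock: 8.65
position: [0.5111, -0.2442, 0.2058]
eef_rot: [[-0.001, 0.268, 0.963], [0.0, 0.963, -0.268], [-1.0, -0.0, -0.001]]
contact_force: [0.2, 0.5, -2.4]
opening: 0.152
```

Emit:
send_rows(
  deltas=[0.1, 0, 0, 0, 0.15, 0, 0, 0, 0.15, 0, 0, 0],
)

```text
clock: 8.9
position: [0.511, -0.2441, 0.2041]
eef_rot: [[-0.002, 0.268, 0.963], [0.0, 0.963, -0.268], [-1.0, -0.0, -0.002]]
contact_force: [0.0, -0.2, -1.2]
opening: 0.153
```

Emit:
send_rows(
  deltas=[0.1, 0, 0, 0, 0.1, 0, 0, 0, 0.1, 0, 0, 0],
)

```text
clock: 9.15
position: [0.5109, -0.2441, 0.203]
eef_rot: [[-0.002, 0.268, 0.963], [0.0, 0.963, -0.268], [-1.0, -0.0, -0.002]]
contact_force: [0.2, 0.1, -1.6]
opening: 0.152
```

Emit:
send_rows(
  deltas=[0.1, 0, 0, 0, 0.1, 0, 0, 0, 0.1, 0, 0, 0],
)

```text
clock: 9.4
position: [0.511, -0.244, 0.202]
eef_rot: [[-0.002, 0.268, 0.963], [0.001, 0.963, -0.268], [-1.0, 0.0, -0.002]]
contact_force: [-0.4, 0.6, -1.4]
opening: 0.152
```

Emit:
send_rows(
  deltas=[0.1, 0, 0, 0, 0.1, 0, 0, 0, 0.1, 0, 0, 0],
)

```text
clock: 9.65
position: [0.5111, -0.2441, 0.2017]
eef_rot: [[-0.001, 0.268, 0.963], [0.0, 0.963, -0.268], [-1.0, -0.0, -0.001]]
contact_force: [-0.4, 1.1, 5.8]
opening: 0.151
```

Emit:
send_rows(
  deltas=[0.1, 0, 0, 0, 0.1, 0, 0, 0, 0.1, 0, 0, 0],
)

```text
clock: 9.9
position: [0.5112, -0.2441, 0.2017]
eef_rot: [[-0.0, 0.268, 0.963], [-0.0, 0.963, -0.268], [-1.0, -0.001, -0.0]]
contact_force: [-1.9, 1.2, 7.9]
opening: 0.158
```

Contact with the shoulder at TCP z = 0.2017 (about 8 N). I'll back off 1 mm and start sliding in.

Emit:
send_rows(
  deltas=[-0.1, 0, 0, 0, -0.1, 0, 0, 0, -0.1, 0, 0, 0],
)

```text
clock: 10.15
position: [0.5113, -0.2442, 0.2027]
eef_rot: [[-0.0, 0.268, 0.963], [-0.001, 0.963, -0.268], [-1.0, -0.001, -0.0]]
contact_force: [-0.7, 0.9, -1.9]
opening: 0.153
```

Emit:
send_rows(
  deltas=[0, 0, 0.1, 0, 0, 0, 0.3, 0, 0, 0, 0.5, 0, 0, 0, 0.8, 0, 0, 0, 1.0, 0, 0, 0, 1.0, 0, 0, 0, 1.0, 0],
)

```text
clock: 10.73
position: [0.521, -0.2469, 0.2025]
eef_rot: [[-0.0, 0.268, 0.963], [-0.0, 0.963, -0.268], [-1.0, -0.001, -0.0]]
contact_force: [-0.7, -0.4, -1.3]
opening: 0.151
```

Emit:
send_rows(
  deltas=[0, 0, 0.1, 0, 0, 0, 0.2, 0, 0, 0, 0.4, 0, 0, 0, 0.6, 0, 0, 0, 0.8, 0, 0, 0, 0.8, 0],
)

```text
clock: 11.23
position: [0.5291, -0.2492, 0.2026]
eef_rot: [[0.0, 0.268, 0.963], [-0.001, 0.963, -0.268], [-1.0, -0.001, 0.0]]
contact_force: [-0.5, -1.1, -1.5]
opening: 0.152
```

Emit:
send_rows(
  deltas=[0, 0, 0.1, 0, 0, 0, 0.2, 0, 0, 0, 0.4, 0, 0, 0, 0.6, 0, 0, 0, 0.8, 0, 0, 0, 0.8, 0],
)

```text
clock: 11.73
position: [0.5372, -0.2515, 0.2025]
eef_rot: [[0.0, 0.268, 0.963], [-0.001, 0.963, -0.268], [-1.0, -0.001, 0.0]]
contact_force: [-0.8, 0.2, -1.0]
opening: 0.154
```

Run:
```python
from h import *
c=snap('wrist','w_b'); d=snap('side','s_b')
s=read_state();print(s['position'],s['contact_force'],s['torque'],s['opening'])
u,v=proj(d,s['position'])[0].astype(int);print(u,v)
k=lambda x,h=400:cv2.cvtColor(cv2.resize(x,(400,400),interpolation=cv2.INTER_CUBIC),cv2.COLOR_RGB2BGR)
w=cv2.cvtColor(cv2.resize(c['pixels'][60:360,130:430],(400,400)),cv2.COLOR_RGB2BGR)
cv2.imwrite('pics/z5.png',np.hstack([w,k(d['pixels'][v-20:v+80,u-50:u+50])]))
```

```text
[ 0.53687633 -0.25129552  0.20250518] [ 0.32144707  0.40472926 -1.350015  ] [-0.01720541  0.01056553 -0.0378807 ] 0.1548344725996483
352 257
```

View pics/z5.png

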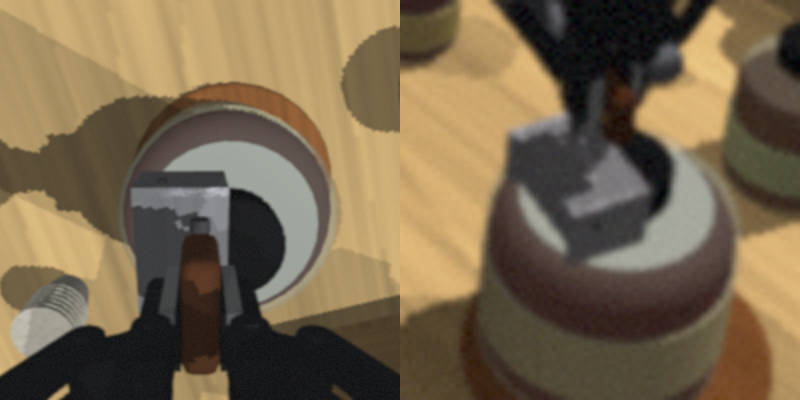

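The bridge is over the cap's rear half with no contact force, so I'll carry on.

Emit:
send_rows(
  deltas=[0, 0, 0.1, 0, 0, 0, 0.2, 0, 0, 0, 0.4, 0, 0, 0, 0.6, 0, 0, 0, 0.8, 0, 0, 0, 1, 0, 0, 0, 1, 0],
)

```text
clock: 12.42
position: [0.5469, -0.2541, 0.2024]
eef_rot: [[0.0, 0.268, 0.963], [-0.001, 0.963, -0.268], [-1.0, -0.001, 0.0]]
contact_force: [0.6, -0.3, -1.1]
opening: 0.156
```

Emit:
send_rows(
  deltas=[0, 0, 0.1, 0, 0, 0, 0.2, 0, 0, 0, 0.3, 0, 0, 0, 0.3, 0],
)

```text
clock: 12.75
position: [0.55, -0.255, 0.2025]
eef_rot: [[0.0, 0.268, 0.963], [-0.001, 0.963, -0.268], [-1.0, -0.001, 0.0]]
contact_force: [0.1, 0.4, -1.6]
opening: 0.149
```

Emit:
send_rows(
  deltas=[0, 0, 0.1, 0, 0, 0, 0.2, 0, 0, 0, 0.2, 0],
)

```text
clock: 13.0
position: [0.5521, -0.2556, 0.2024]
eef_rot: [[0.0, 0.268, 0.963], [-0.001, 0.963, -0.268], [-1.0, -0.001, 0.0]]
contact_force: [-0.5, -0.1, -2.0]
opening: 0.152
```

Emit:
send_rows(
  deltas=[0, 0, 0.1, 0, 0, 0, 0.15, 0, 0, 0, 0.15, 0],
)

```text
clock: 13.25
position: [0.5533, -0.2559, 0.2023]
eef_rot: [[-0.0, 0.268, 0.963], [-0.0, 0.963, -0.268], [-1.0, -0.001, -0.0]]
contact_force: [-1.5, 0.6, -1.0]
opening: 0.155
```

Emit:
send_rows(
  deltas=[0, 0, 0.1, 0, 0, 0, 0.1, 0, 0, 0, 0.1, 0],
)

```text
clock: 13.5
position: [0.5539, -0.256, 0.2022]
eef_rot: [[-0.001, 0.268, 0.963], [-0.0, 0.963, -0.268], [-1.0, -0.0, -0.001]]
contact_force: [-3.5, 1.4, -1.0]
opening: 0.153
```

Back plate meets the cap (≈3.8 N), so the hooks are home where the fit predicted. Now I'll pull straight up, slowly.

Emit:
send_rows(
  deltas=[-0.1, 0, 0, 0, -0.2, 0, 0, 0, -0.3, 0, 0, 0, -0.4, 0, 0, 0, -0.5, 0, 0, 0],
)

```text
clock: 13.92
position: [0.5534, -0.2557, 0.2064]
eef_rot: [[-0.003, 0.268, 0.963], [0.001, 0.963, -0.268], [-1.0, 0.0, -0.003]]
contact_force: [-2.1, 0.6, -13.6]
opening: 0.154
```

Emit:
send_rows(
  deltas=[-0.1, 0, 0, 0, -0.2, 0, 0, 0, -0.3, 0, 0, 0, -0.4, 0, 0, 0, -0.5, 0, 0, 0],
)

```text
clock: 14.33
position: [0.5542, -0.2561, 0.2123]
eef_rot: [[-0.001, 0.268, 0.963], [-0.0, 0.963, -0.268], [-1.0, -0.001, -0.001]]
contact_force: [0.8, -0.7, -1.7]
opening: 0.152
```

Emit:
send_rows(
  deltas=[-0.1, 0, 0, 0, -0.2, 0, 0, 0, -0.3, 0, 0, 0, -0.4, 0, 0, 0, -0.5, 0, 0, 0],
)

```text
clock: 14.75
position: [0.5543, -0.2561, 0.2175]
eef_rot: [[-0.0, 0.268, 0.963], [-0.0, 0.963, -0.268], [-1.0, -0.0, -0.0]]
contact_force: [-0.1, 0.0, -3.1]
opening: 0.149
```

Emit:
send_rows(
  deltas=[-0.1, 0, 0, 0, -0.3, 0, 0, 0, -0.6, 0, 0, 0, -1, 0, 0, 0, -1.5, 0, 0, 0, -2, 0, 0, 0, -2.5, 0, 0, 0, -3, 0, 0, 0, -3.4, 0, 0, 0, -3.7, 0, 0, 0, -3.9, 0, 0, 0, -4, 0, 0, 0],
)

```text
clock: 15.75
position: [0.5544, -0.2561, 0.2578]
eef_rot: [[-0.0, 0.268, 0.963], [-0.001, 0.963, -0.268], [-1.0, -0.001, -0.0]]
contact_force: [1.4, -0.3, -1.3]
opening: 0.15
```

Run:
```python
from h import *
c=snap('wrist','w_c'); d=snap('side','s_c')
s=read_state();print(s['position'],s['eef_rot'],s['contact_force'],s['opening'])
u,v=proj(d,s['position'])[0].astype(int);print(u,v)
k=lambda x,h=400:cv2.cvtColor(cv2.resize(x,(400,400),interpolation=cv2.INTER_CUBIC),cv2.COLOR_RGB2BGR)
w=cv2.cvtColor(cv2.resize(c['pixels'][60:360,130:430],(400,400)),cv2.COLOR_RGB2BGR)
cv2.imwrite('pics/z6.png',np.hstack([w,k(d['pixels'][v-15:v+105,u-60:u+60])]))
```

```text
[ 0.5543029  -0.2561035   0.25755255] [[-3.97580549e-04  2.67953671e-01  9.63431716e-01]
 [-4.18902050e-04  9.63431663e-01 -2.67953829e-01]
 [-9.99999833e-01 -5.10116752e-04 -2.70795347e-04]] [ 0.70254509 -0.45342406 -1.70852934] 0.1553857948814009
363 233
```

View pics/z6.png

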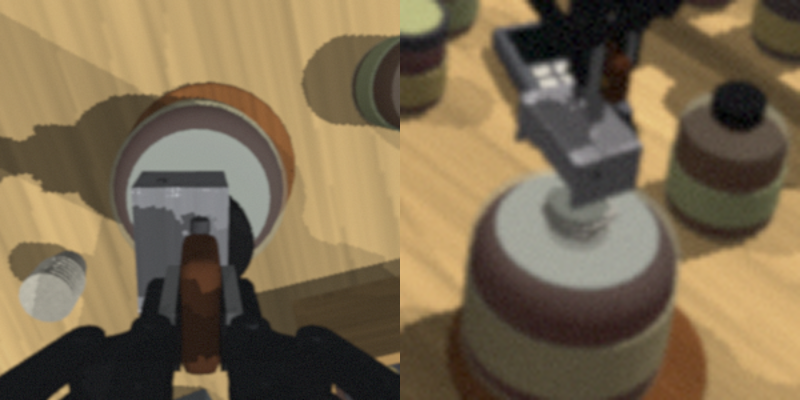

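The wrist view shows the dark cap rim inside the jaws; the side view shows the bare neck, with the flagon still standing on its board. Next I'll carry it gently to the tray.

Emit:
send_rows(
  deltas=[0, 0.3, -0.1, 0, 0, 1, -0.3, 0, 0, 2.1, -0.6, 0, 0, 3.7, -1.1, 0, 0, 5.7, -1.7, 0, 0, 7.7, -2.3, 0, 0, 9.7, -2.9, 0, 0, 11.5, -3.4, 0, 0, 12.9, -3.9, 0, 0, 14, -4.2, 0, 0, 14.5, -4.3, 0, 0, 14.5, -4.35, 0],
)

```text
clock: 16.85
position: [0.5514, -0.1036, 0.2576]
eef_rot: [[-0.0, 0.267, 0.964], [-0.0, 0.964, -0.267], [-1.0, -0.0, -0.0]]
contact_force: [-0.2, -0.6, -1.8]
opening: 0.154
```

Emit:
send_rows(
  deltas=[0, 0.3, -0.1, 0, 0, 1, -0.3, 0, 0, 2.1, -0.6, 0, 0, 3.7, -1.1, 0, 0, 5.7, -1.7, 0, 0, 7.7, -2.3, 0, 0, 9.7, -2.9, 0, 0, 11.5, -3.4, 0, 0, 12.9, -3.9, 0, 0, 14, -4.2, 0, 0, 14.5, -4.3, 0, 0, 14.5, -4.35, 0],
)

```text
clock: 17.85
position: [0.5481, 0.0487, 0.2575]
eef_rot: [[-0.0, 0.266, 0.964], [-0.0, 0.964, -0.266], [-1.0, -0.0, -0.0]]
contact_force: [0.2, 0.5, -2.2]
opening: 0.153
```

Emit:
send_rows(
  deltas=[0, 0.3, -0.1, 0, 0, 1, -0.3, 0, 0, 2.1, -0.6, 0, 0, 3.7, -1.1, 0, 0, 5.7, -1.7, 0, 0, 7.7, -2.3, 0, 0, 9.7, -2.9, 0, 0, 11.5, -3.4, 0, 0, 12.9, -3.9, 0, 0, 14, -4.2, 0, 0, 14.5, -4.3, 0, 0, 14.5, -4.35, 0],
)

```text
clock: 18.85
position: [0.5447, 0.201, 0.2573]
eef_rot: [[-0.0, 0.264, 0.964], [-0.0, 0.964, -0.264], [-1.0, -0.0, -0.0]]
contact_force: [0.2, -0.7, -2.4]
opening: 0.154
```

Emit:
send_rows(
  deltas=[0.2, 0, 0, 0, 0.8, 0, 0, 0, 2, 0, 0, 0, 3.7, 0, 0, 0, 5.5, 0, 0, 0, 7.5, 0, 0, 0, 9.5, 0, 0, 0, 11.3, 0, 0, 0, 12.8, 0, 0, 0, 14, 0, 0, 0, 14.8, 0, 0, 0, 15.2, 0, 0, 0],
)

```text
clock: 19.85
position: [0.5441, 0.2001, 0.104]
eef_rot: [[-0.002, 0.265, 0.964], [-0.001, 0.964, -0.265], [-1.0, -0.001, -0.002]]
contact_force: [0.4, -0.1, -1.6]
opening: 0.153
```

Emit:
send_rows(
  deltas=[0.2, 0, 0, 0, 0.5, 0, 0, 0, 0.8, 0, 0, 0, 1.1, 0, 0, 0, 1.3, 0, 0, 0, 1.3, 0, 0, 0],
)

```text
clock: 20.35
position: [0.5439, 0.2001, 0.0907]
eef_rot: [[-0.002, 0.265, 0.964], [-0.001, 0.964, -0.265], [-1.0, -0.001, -0.002]]
contact_force: [-0.4, 0.2, -1.6]
opening: 0.151
```

Emit:
send_rows(
  deltas=[0.1, 0, 0, 0, 0.2, 0, 0, 0, 0.2, 0, 0, 0],
)

```text
clock: 20.6
position: [0.5439, 0.2001, 0.0887]
eef_rot: [[-0.002, 0.265, 0.964], [-0.001, 0.964, -0.265], [-1.0, -0.001, -0.002]]
contact_force: [0.4, -0.1, -2.6]
opening: 0.152
```

Emit:
send_rows(
  deltas=[0.1, 0, 0, 0, 0.2, 0, 0, 0, 0.2, 0, 0, 0],
)

```text
clock: 20.85
position: [0.5438, 0.2001, 0.0865]
eef_rot: [[-0.002, 0.265, 0.964], [-0.001, 0.964, -0.265], [-1.0, -0.001, -0.002]]
contact_force: [-0.2, -0.0, -1.8]
opening: 0.15
```

Emit:
send_rows(
  deltas=[0.1, 0, 0, 0, 0.15, 0, 0, 0, 0.15, 0, 0, 0],
)

```text
clock: 21.1
position: [0.5438, 0.2001, 0.085]
eef_rot: [[-0.002, 0.265, 0.964], [-0.001, 0.964, -0.265], [-1.0, -0.001, -0.002]]
contact_force: [0.1, 0.2, -1.6]
opening: 0.151
```

Emit:
send_rows(
  deltas=[0.1, 0, 0, 0, 0.1, 0, 0, 0, 0.1, 0, 0, 0],
)

```text
clock: 21.35
position: [0.544, 0.2, 0.0849]
eef_rot: [[-0.002, 0.265, 0.964], [-0.001, 0.964, -0.265], [-1.0, -0.001, -0.001]]
contact_force: [-2.6, -1.5, 8.6]
opening: 0.153
```

Emit:
send_rows(
  deltas=[0.1, 0, 0, 0, 0.1, 0, 0, 0, 0.1, 0, 0, 0],
)

```text
clock: 21.6
position: [0.5441, 0.2001, 0.0849]
eef_rot: [[-0.001, 0.265, 0.964], [-0.001, 0.964, -0.265], [-1.0, -0.001, -0.001]]
contact_force: [-3.7, -1.3, 10.6]
opening: 0.153
```

On the tray floor (z = 0.0849, ≈10 N). Now I'll ease off and open.

Emit:
send_rows(
  deltas=[-0.05, 0, 0, 0, -0.05, 0, 0, 0],
)

```text
clock: 21.77
position: [0.5443, 0.2001, 0.0857]
eef_rot: [[-0.0, 0.265, 0.964], [-0.001, 0.964, -0.265], [-1.0, -0.001, -0.0]]
contact_force: [-0.0, -0.7, -1.6]
opening: 0.156
```

Emit:
send_rows(
  deltas=[0, 0, 0, 0, 0, 0, 0, 0, 0, 0, 0, 0, 0, 0, 0, 0, 0, 0, 0, 0, 0, 0, 0, 0, 0, 0, 0, 0, 0, 0, 0, 0],
  hand=6,
)

```text
clock: 22.43
position: [0.5442, 0.2001, 0.0857]
eef_rot: [[-0.0, 0.265, 0.964], [-0.001, 0.964, -0.265], [-1.0, -0.001, -0.0]]
contact_force: [-0.1, 0.3, -0.6]
opening: 0.703
```

Emit:
send_rows(
  deltas=[-0.3, 0, 0, 0, -1, 0, 0, 0, -2, 0, 0, 0, -3.5, 0, 0, 0, -5.5, 0, 0, 0, -7.5, 0, 0, 0, -9.5, 0, 0, 0, -11.5, 0, 0, 0, -13.5, 0, 0, 0, -15, 0, 0, 0, -16, 0, 0, 0, -16, 0, 0, 0],
)

```text
clock: 23.43
position: [0.5454, 0.2005, 0.2486]
eef_rot: [[0.004, 0.265, 0.964], [0.0, 0.964, -0.265], [-1.0, 0.001, 0.004]]
contact_force: [0.0, -0.0, 0.5]
opening: 0.707
```

Run:
```python
from h import *
c=snap('wrist','w_e'); d=snap('side','s_e');t=snap('top','t_e')
s=read_state();print(s['position'],s['contact_force'],s['opening'],s['clock'])
B=lambda x:cv2.cvtColor(x,cv2.COLOR_RGB2BGR)
k=lambda x:cv2.resize(x,(400,300),interpolation=cv2.INTER_CUBIC)
cv2.imwrite('pics/z7.png',B(np.vstack([np.hstack([k(d['pixels'][190:265,180:280]),k(d['pixels'])]),np.hstack([k(c['pixels'][:300,80:480]),k(t['pixels'][165:315,140:340+0])])])))
V=(('top0','t_e',393,217,396,216),('side0','s_e',357,280,357,280))
for a,b,*_ in V:
    p=load(a)['pixels'].astype(int);q=load(b)['pixels'].astype(int);df=(abs(p-q).max(2)>40).astype(np.uint8);n,l,st,ce=cv2.connectedComponentsWithStats(df)
    print(b,[list(x) for x in st[1:] if x[4]>15])
```

```text
[0.54394339 0.2001116  0.2450348 ] [ 0.33360926  0.08080925 -0.22377051] 0.699660051705483 23.5833
t_e [[np.int32(123), np.int32(161), np.int32(132), np.int32(259), np.int32(22372)], [np.int32(382), np.int32(206), np.int32(24), np.int32(23), np.int32(429)], [np.int32(218), np.int32(248), np.int32(82), np.int32(79), np.int32(3292)], [np.int32(299), np.int32(249), np.int32(7), np.int32(7), np.int32(29)], [np.int32(215), np.int32(250), np.int32(19), np.int32(7), np.int32(70)], [np.int32(172), np.int32(282), np.int32(6), np.int32(13), np.int32(21)], [np.int32(321), np.int32(298), np.int32(70), np.int32(75), np.int32(2629)], [np.int32(0), np.int32(360), np.int32(105), np.int32(60), np.int32(4031)], [np.int32(62), np.int32(399), np.int32(29), np.int32(21), np.int32(315)], [np.int32(107), np.int32(413), np.int32(7), np.int32(7), np.int32(36)]]
s_e [[np.int32(24), np.int32(2), np.int32(7), np.int32(27), np.int32(91)], [np.int32(186), np.int32(8), np.int32(26), np.int32(34), np.int32(557)], [np.int32(0), np.int32(41), np.int32(45), np.int32(103), np.int32(2390)], [np.int32(216), np.int32(58),
[... 294 characters left out ...]
57), np.int32(64), np.int32(1649)], [np.int32(0), np.int32(179), np.int32(11), np.int32(33), np.int32(318)], [np.int32(203), np.int32(194), np.int32(34), np.int32(43), np.int32(805)], [np.int32(53), np.int32(228), np.int32(134), np.int32(80), np.int32(2778)], [np.int32(206), np.int32(242), np.int32(43), np.int32(54), np.int32(1144)], [np.int32(23), np.int32(267), np.int32(9), np.int32(8), np.int32(17)], [np.int32(343), np.int32(268), np.int32(28), np.int32(26), np.int32(585)], [np.int32(78), np.int32(307), np.int32(14), np.int32(16), np.int32(138)], [np.int32(44), np.int32(321), np.int32(22), np.int32(18), np.int32(87)], [np.int32(27), np.int32(337), np.int32(15), np.int32(6), np.int32(40)]]
```

View pics/z7.png

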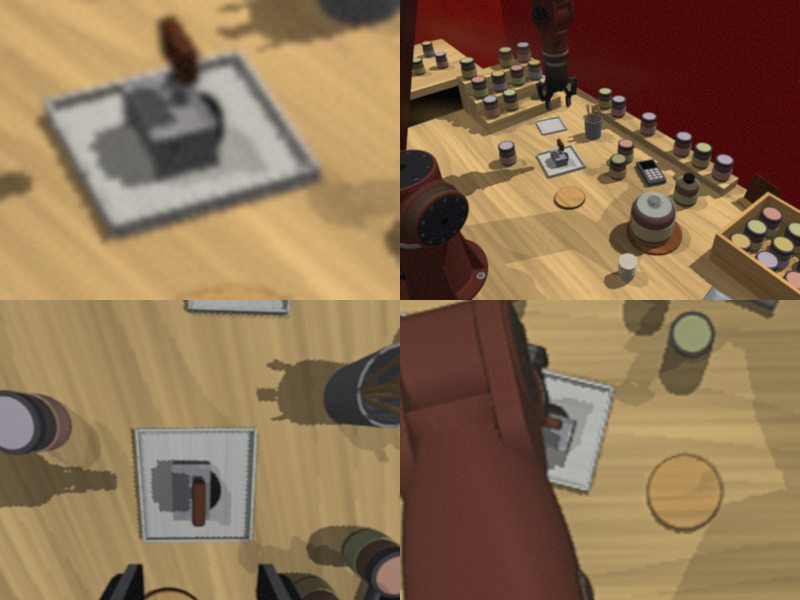

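The puller stands upright in the larger tray with the dark cap in its jaws. The before/after differences around the flagon are limited to the missing cap, and the hand is clear, so I'm handing in.

```bash
python3 -c "
from bench import finish_job
print(finish_job())"
```

```text
the job is handed in; nothing more can be done
None
```

I opened the flagon and stood the puller upright on the larger metal tray with the cap still in its jaws, then let go. The job was handed in at about 23.6 s of the 72 s allowed; no verdict was reported.

- **Pulling the cap:** I gripped the puller by its handle and found the shoulder height by touching it lightly, at about 8 N. I then backed off 1 mm and slid the hooks in until the back plate met the cap at about 4 N. The cap popped at a wrist reading of 13.6 N straight up.
- **Final pictures:** The puller is upright near the tray centre with the dark cap in its jaws, and the flagon's neck is bare. In the side and top views, the only change around the flagon is the missing cap. I saw no change at the other goods either. The gripper was about 16 cm clear, with near-zero force.
- **Disagreements:** The cameras differed by 1–3 mm on where the cap was. Estimates of the puller's underside depth below the grip ran from 76 to 83 mm, so I relied on touch for the final fit.
- **Limits of the checks:** In the last top view the arm hid part of the tray and the area to its left. The final check there rests on the side and wrist views.

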